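# Clamp a sample pot in the screw press to the first slip of the clutch

## Task

Stand the low, wide white sample pot upright in the round nest on the press's sled, slide the sled fully home so that the pot stands under the screw, then turn the winged thumbscrew clockwise (seen from above) until its clutch first slips. Stop at that first slip, within 30 degrees of slipping, and let go so that the pot stays clamped while its lid seal sets. Let the wing sink as it turns, neither pressing the screw down nor holding it up, and leave the other pots and the tape roll alone.

Things in the scene. Friction and masses are not known exactly. Their poses are not given: they have to be found in the camera images.
- press: Small grey bench press, fixed to the table. Origin on the table under the vertical screw axis; x points from the sled side to the back, z up. Base 190 long (x -113 to +77), 94 wide, top at 12; a column stands at x +37 to +69, and an arm 40 wide at heights 82 to 100 reaches from it over the screw axis to x -19. The front (-x) is open; a guide rail runs along each side of the sled, top at 24.
- sled (a joint): How far the steel sled is drawn out along the press's -x (m): 0 = fully home at its stop, 0.075 = drawn out. It slides with about 2 N of friction and stays where it is left.
- sled_fin (a point): Middle of the upright fin on the sled, by which it is moved: 32 long along the press's x, 10 thick (y), from height 24 to 70 above the table; this point is at height 50, 80 in front of the nest's centre.
- nest (a point): Centre of the floor of the round nest on the sled, 20.5 above the table: a low ring of 41 inner diameter whose rim stands 4.5 above this floor and is 3 thick. It lies under the screw when the sled is home.
- pot: The pot to clamp: the low wide white round sample pot, 36 diameter, 42 tall, its lid (top 11 mm) 36 wide and the body 34. About 50 g. Origin at the centre of its underside, z up.
- foot: Round steel pressing foot, 24 diameter, under the screw; origin at the centre of its pressing face, z up. It goes down without turning, 3 mm for each radian of screw turn, and is sprung: it yields some millimetres as the load rises. The force rises to about 15 N when the clutch slips. At the start it stands 2 to 4.5 mm higher than the top of a pot in the nest.
- knob_grip (a point): Middle of the thumbscrew's upright wing, on the screw axis: wing 46 long along this point's x, 10 thick (y), 18 below to 18 above this point; under it a round hub of 29 diameter. Clockwise from above drives wing and foot down, 3 mm per radian, until the clutch slips. It stays where left. Lifting the wing with 15 N makes it slip early; a push down loads the pot, and closing fingers may push some N.
- knob (a joint): Slip of the clutch: angle of the wing (and hub) clockwise against the dark collar of the screw below it (rad), 0 at the start, when the hub's dark mark stands over the collar's white mark. It stays 0 while the screw turns along (free running takes about 0.095 N m) and grows once the torque reaches about 0.14 N m and the clutch slips. First slip means 0.05 to 0.52.
- pot_tall: Bystander: slim white pot, 32 diameter, 62 tall; origin at its underside.
- pot_small: Bystander: small white pot, 27 diameter, 33 tall; origin at its underside.
- tape: Bystander: roll of tape lying flat, 62 diameter, 48 tall; origin at its underside.
Mind the look-alikes: they are no part of the job. Leave any purple look-alike of the pot alone.

How it is judged:
By the outcome, as a careful person would: the job done as asked, in the order asked, and still so for the second after the job is handed in, with the robot touching nothing.
It also fails if it takes over 72 s, if anything falls off the work surface, if the arm or the gripper's body presses on something with over 40 N, if the wrist force passes 120 N, or if a joint passes its speed limit or range.

## Robot

A 7-joint arm with a two-finger parallel gripper is mounted at the origin on a cart in front of the work surface, level with it; the furniture and walls round the work are solid. World frame = base frame: x ahead of the robot, y to its left, z up, the work surface at z = 0. Lengths are in m, angles in rad, forces in N, time in s.
With the tool pointing down it reaches from about 0.425 to 0.875 m from the base axis. Payload 4.7 kg.
Tool frame: the origin (TCP) lies where the fingers leave the gripper's body, on its centre line; the fingertips stand 70 mm ahead of it and the grasp point (between the pads) lies 51 mm ahead of it; z points along the fingers, y is the line along which they close (so a half turn about z gives the same grasp; the last joint's range is limited). The gripper opens to 87 mm and grips with 3 to 60 N. Pads are 19 mm wide; open, the fingers measure 117 mm over their backs; the gripper's body (75 mm by 190 mm) begins 51 mm behind the grasp point.
Start: joints at [-1.118, 0.321, -0.07, 1.45, 0.023, 1.371, -0.057], TCP at [0.276, 0.588, 0.292] pointing down, gripper open.
Joint ranges: [-2.86, 2.86], [-0.3, 2.09], [-1.38, 1.24], [0.06, 2.45], [-1.56, 4.7], [0.09, 2.05], [-2.69, 2.69]. Speed limits (rad/s): [2.57, 2.57, 3.14, 3.14, 3.14, 3.14, 3.14].

## Interface

Orientations are given as a rotation vector (axis times angle).
In Python, from bench import ctrl gives the robot as it stands.
- The arm moves only by the tool play_rows, never from a script. Its argument "increments" is a list that holds one entry, the list of rows, each a list of 7 numbers: the shift along the tool's x, y, z as a fraction of full scale, then the turn, a rotation vector about the tool's x, y, z as a fraction of full scale, then the gripper command: -1 is shut, 1 is fully open, values between are in proportion. A call has 1 to 8 rows; each row is the pose to reach, as a shift and turn from the pose commanded when the call began, along the tool's axes at that moment; what a row does not reach only later rows make up. Full scale, the value 1, is 0.1 m for a shift and 90 degrees for a turn. A row lasts 1/10 s, in which the tool goes at most 50 mm and 8.59 degrees, less where a joint would pass 70% of its speed; a pose out of reach is approached as far as the arm can. A call with a number of a shift or a turn outside -1 to 1 is refused whole. A call with a gripper value outside its range is refused whole. The fingers move at their own pace and stop on an object; "squeeze" is the grip in N (left out, the last holds). Time passes only in rows, so rows that repeat a pose let the fingers close. It gives the time, the measured TCP pose, the force, the opening and the grip force at its end, in the units of the state.
- ctrl.get_state(): the state, without advancing time (a new reading comes with each control period).
- ctrl.get_image(name): name is "side" or "top"; returns the picture (480x640x3 uint8, red, green, blue); there is no depth.
- ctrl.get_calibration(name): a dict with "vertical_fov" (degrees; the focal length in pixels is half the picture's height over the tangent of half this angle, whatever the lens; pixels are square), "cx", "cy" (the principal point, pixels), "dist_coeffs" ([k1, k2, p1, p2, k3] as OpenCV has them; the pictures are not rectified), "R" (3x3) and "t" (3): a world point X has camera coordinates R X + t. Camera axes: x right, y down, z forward; pixel columns grow to the right and rows downward; lengths in m; the calibration is good to about 2 mm. A picture is of the moment at which its call begins. get_calibration takes no time and is no camera call.
- ctrl.close_job(): hands the job in; it is judged then, once.
The state is a dict: "time": time; "joint_positions": joint angles; "qd": joint speeds; "joint_torque": joint torques, N m; "position": TCP position; "tool_rot": TCP orientation; "ft_force": force on the tool from outside, world axes, zero at the start; "torque": the same for the moment, N m; "grip_width": opening from 0.0 (shut) to 1.0 (fully open); "grip_force": force on a finger pad.
Only numpy, scipy, OpenCV 4.12 (cv2) and the standard library are available. Lean on these libraries where they do the work, as an engineer would, in place of code of your own. Each camera call takes 0.05 s, during which the arm holds its last target. There are 200 camera calls.

## Working session

There is one attempt and no reset: what is moved stays moved. The work goes in short steps, Python scripts to look and compute and a tool call to move; the robot and the scene stay as the last step left them, time stands still between calls to the robot, and variables do not carry over. Pictures are saved under pics/ and viewed, at most 10 in all, crops included, and the job is handed in when it is done.

Besides the shell and the picture viewer there is one more tool, called after ">>>" in YAML: its name, and indented under it one key for each argument. play_rows: Moves the arm, as the interface text tells. Shift numbers are shares of 0.1 m and turn numbers shares of 90 degrees, none past 1 either way. Its arguments: {"type":"object","properties":{"increments":{"type":"array"},"squeeze":{"type":"number"}},"required":["increments"]}

```bash
mkdir -p pics
cat > h.py <<'E'
import numpy as np, cv2
from bench import ctrl
def snap(n,f):
    im=np.ascontiguousarray(ctrl.get_image(n)[:,:,::-1]); cv2.imwrite('pics/'+f,im); return im
def cal(n):
    c=ctrl.get_calibration(n); f=240/np.tan(np.radians(c["vertical_fov"])/2)
    return np.array([[f,0,c["cx"]],[0,f,c["cy"]],[0,0,1]]),np.array(c["dist_coeffs"],float),np.array(c["R"]),np.array(c["t"])
def ray(n,uv):
    K,d,R,t=cal(n); p=cv2.undistortPoints(np.array([[uv]],float),K,d)[0,0]
    return -R.T@t, R.T@np.array([p[0],p[1],1])
def onz(n,uv,z):
    o,v=ray(n,uv); return o+v*(z-o[2])/v[2]
def proj(n,X):
    K,d,R,t=cal(n); return cv2.projectPoints(np.array(X,float).reshape(-1,1,3),cv2.Rodrigues(R)[0],t,K,d)[0][:,0]
def tri(uv1,uv2):
    o1,v1=ray('top',uv1);o2,v2=ray('side',uv2)
    s=np.linalg.lstsq(np.c_[v1,-v2],o2-o1,rcond=None)[0]
    a,b=o1+v1*s[0],o2+v2*s[1]; return (a+b)/2,np.linalg.norm(a-b)
E
python3 - <<'E'
from h import *
snap('top','t0.png');snap('side','s0.png')
print(ctrl.get_state())
for n in('top','side'): print(n,ray(n,(320,240)))
E
```

```text
{'time': 0.1, 'joint_positions': array([-1.11789953,  0.32177123, -0.07007501,  1.45158384,  0.0226004 ,
        1.37079529, -0.05690685]), 'qd': array([ 0.00176666, -0.0011142 , -0.0012912 , -0.00231169, -0.00095663,
       -0.00026271, -0.00042113]), 'joint_torque': array([-7.21176220e-04, -4.92567694e+01, -4.06101784e-01, -3.13401532e+01,
       -6.41737296e-02,  3.93675151e-02,  6.34934077e-05]), 'position': array([0.27603242, 0.58805096, 0.2912407 ]), 'tool_rot': array([-6.83661535e-01, -3.06600486e+00,  2.74431576e-03]), 'ft_force': array([-0.62688554, -0.28295719, -0.45180466]), 'torque': array([0.01958988, 0.01196948, 0.04071377]), 'grip_force': 0.0, 'grip_width': 0.9992809579285994}
top (array([ 3.06524384e-01, -1.16577176e-03,  1.46574101e+00]), array([ 0.16086202,  0.00480728, -0.98699954]))
side (array([ 0.24486189, -0.76585725,  0.75658885]), array([ 0.26726783,  0.75568975, -0.59826024]))
```

View pics/t0.png

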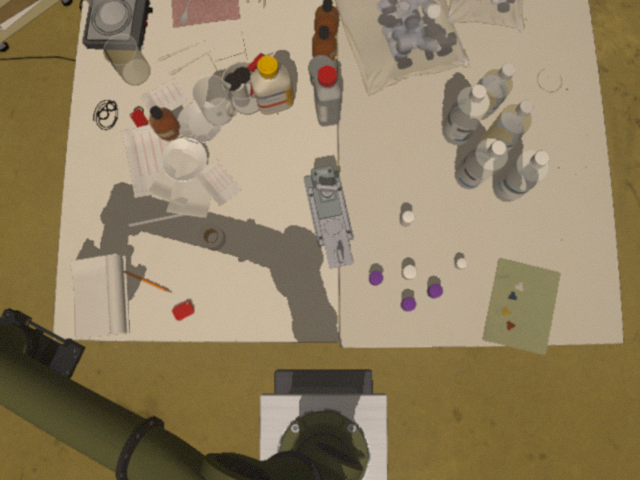

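View pics/s0.png

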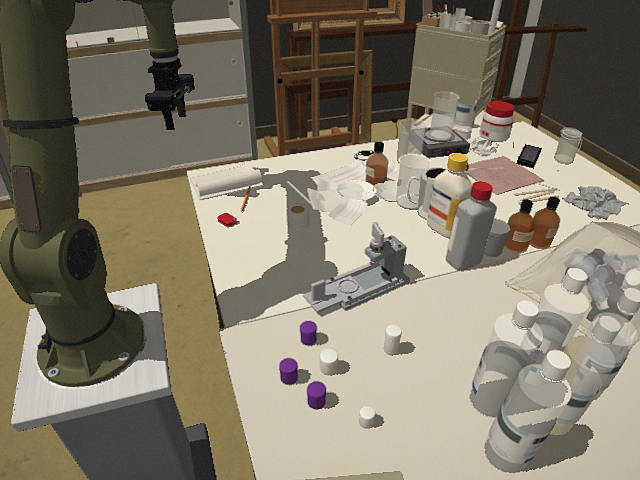

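The top view shows the press around (328,215) with its sled toward the robot. The wide pot is at about (409,271) in top and (329,361) in side, the tall pot at (407,216) and the small pot at (460,261). Next I'll zoom in on the press and measure.

Run:
```python
from h import *
t=cv2.imread('pics/t0.png');s=cv2.imread('pics/s0.png')
a=cv2.resize(t[155:275,295:365],None,fx=5,fy=5,interpolation=cv2.INTER_CUBIC)
b=cv2.resize(s[215:315,300:415],None,fx=3.8,fy=3.8,interpolation=cv2.INTER_CUBIC)
m=np.zeros((600,800,3),np.uint8); m[:600,:350]=a; m[:b.shape[0],355:355+b.shape[1]]=b[:, :445]
cv2.imwrite('pics/m0.png',m)
for n,im,box in(('top',t,(395,255,425,285)),('side',s,(312,342,348,380))):
    x0,y0,x1,y1=box; c=im[y0:y1,x0:x1].astype(int)
    g=cv2.cvtColor(im,cv2.COLOR_BGR2HSV)[y0:y1,x0:x1]
    print(n); print(g[::2,::2,2])
print(onz('top',(409,271),.042),onz('side',(329,354),.042))
```

```text
top
[[189 188 188 189 187 190 191 191 186 188 190 190 186 190 185]
 [190 189 185 190 191 178 133 142 178 185 187 192 190 188 184]
 [185 188 190 189 154 110 107 103 112 160 187 190 189 188 191]
 [191 190 190 177 114 104 107 106 106 117 179 188 190 185 188]
 [188 191 189 155 107 106 103 104 105 106 160 188 187 188 192]
 [185 187 188 151 105 109 147 187 168 124 163 191 190 189 189]
 [191 186 190 149 108 178 203 203 204 194 178 187 188 187 187]
 [186 189 189 168 157 203 206 208 203 206 195 183 187 186 190]
 [186 188 187 150 171 210 208 214 204 205 202 186 189 187 186]
 [188 185 188 149 172 214 210 209 212 210 210 187 191 189 193]
 [191 186 188 163 142 207 213 214 212 212 201 188 191 189 190]
 [188 188 187 180 141 157 205 213 212 205 189 188 186 189 188]
 [187 187 184 189 186 159 160 169 181 185 189 186 189 189 186]
 [188 186 186 188 189 190 186 190 187 186 187 186 187 188 189]
 [187 189 189 190 189 185 188 190 186 187 186 191 185 191 188]]
side
[[ 66  66 103 104 101 102  90 138 219 212 213 213 210 211 213 210 213 212]
 [ 63  85 147 146  83 179 204 219 212 212 212 216 211 214 211 212 211 
[... 656 characters left out ...]
16 103 102  99  99 115]
 [211 212 211 213 187 169 175 168 160 138 118 117 114 102 104 103 102 105]
 [212 212 210 212 189 182 181 168 136 134 121 118 114 105 109 104 103 104]
 [210 210 211 212 183 180 172 159 151 126 121 115 107 102 106 105 102 106]
 [210 211 211 210 204 168 167 159 141 125 117 114 106  97 106 103 102 100]
 [213 214 211 212 214 174 160 150 137 124 115 113  99  97  99 100  93 209]
 [216 212 212 213 211 218 160 138 125 112 102  88 158 199 145 230 226 215]
 [212 213 211 210 212 209 211 216 220 220 220 214 211 214 215 215 210 211]
 [214 210 212 210 208 212 213 211 211 212 212 211 210 211 209 213 213 211]]
[ 0.45897564 -0.21797028  0.042     ] [ 0.45934585 -0.21636112  0.042     ]
```

View pics/m0.png

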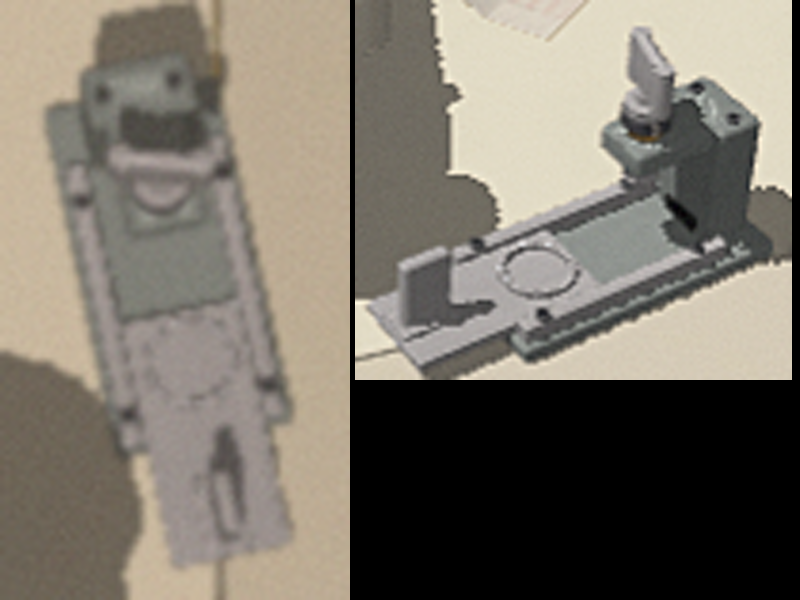

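The crop shows the nest ring at about (333.6,226) in top and (348.7,286) in side. The fin is in front of it, and the wing, roughly across the press, is at about (327,187) in top and (378,235) in side.

Run:
```python
from h import *
T=lambda x,y:(295+x/5,155+y/5)
S=lambda x,y:(300+(x-355)/3.8,215+y/3.8)
np.set_printoptions(precision=4,suppress=True)
P=lambda n,p,z:print(n,onz(*p,z))
b=[onz('top',T(*p),.026)[:2] for p in((82,200),(128,412),(222,172),(268,384))]
print(b); d=b[0]-b[1]+b[2]-b[3]; d/=np.linalg.norm(d); print('dir',d,np.degrees(np.arctan2(d[1],d[0])))
nt=onz('top',T(193,355),.025);ns=onz('side',S(540,271),.025);print('nest',nt,ns)
print('nest tri',tri(T(193,355),S(540,271)))
print('front bolts',tri(T(128,412),S(477,244)),tri(T(268,384),S(543,315)))
print('fin top', onz('top',T(226,500),.07), onz('side',S(426,257),.07))
w=onz('top',T(160,160),.16)
print('wing top ends tri',tri(T(110,155),S(638,30)),tri(T(212,168),S(668,72)))
# predict screw axis from nest + 75mm
for n in(nt,ns):
  X=n[:2]+.075*d; print('axis',X, 'fin pred',n[:2]-.08*d)
X=(nt+ns)[:2]/2+.075*d
for z in(.12,.13,.14,.15,.16): print(z,proj('top',[*X,z]),proj('side',[*X,z]))
print('want',T(160,160),S(652,52))
```

```text
[array([0.6597, 0.028 ]), array([0.5479, 0.0043]), array([ 0.6745, -0.0449]), array([ 0.5623, -0.0676])]
dir [0.9792 0.2031] 11.71885451381125
nest [ 0.5778 -0.0292  0.025 ] [ 0.5755 -0.0315  0.025 ]
nest tri (array([ 0.5774, -0.0291,  0.0226]), np.float64(0.0015690487778076908))
front bolts (array([0.5481, 0.0043, 0.0247]), np.float64(7.023900624751126e-05)) (array([ 0.5627, -0.0677,  0.025 ]), np.float64(0.000323145556777186))
fin top [ 0.4963 -0.0442  0.07  ] [ 0.4977 -0.0444  0.07  ]
wing top ends tri (array([0.6493, 0.0121, 0.1575]), np.float64(2.04394105856695e-06)) (array([ 0.6436, -0.0366,  0.1613]), np.float64(0.0035331116031361806))
axis [ 0.6512 -0.014 ] fin pred [ 0.4994 -0.0455]
axis [ 0.649  -0.0162] fin pred [ 0.4972 -0.0477]
0.12 [[328.3387 189.5707]] [[378.5406 243.0939]]
0.13 [[328.3768 188.5448]] [[378.906  239.5272]]
0.14 [[328.4155 187.5042]] [[379.2749 235.919 ]]
0.15 [[328.4548 186.4485]] [[379.6473 232.2688]]
0.16 [[328.4946 185.3775]] [[380.0234 228.5758]]
want (327.0, 187.0) (378.1578947368421, 228.68421052631578)
```

```bash
cat >> h.py <<'E'
from scipy.spatial.transform import Rotation as Ro
def az(Rm): return np.degrees(np.arctan2(Rm[1,1],Rm[0,1]))
def Rdown(a):
    a=np.radians(a); y=np.array([np.cos(a),np.sin(a),0]); z=np.array([0,0,-1.]); return np.c_[np.cross(y,z),y,z]
def now():
    s=ctrl.get_state(); return np.array(s['position']),Ro.from_rotvec(s['tool_rot']).as_matrix(),s
def plan(wps,start=None):
    # wps: (x,y,z,az) of the TCP; prints rounded fractions, one call per waypoint
    p,R=now()[:2] if start is None else start
    for w in wps:
        w=np.array(w,float); Rt=Rdown(w[3])
        sh=np.round(R.T@(w[:3]-p)/.1,3); tu=np.round(Ro.from_matrix(R.T@Rt).as_rotvec()/(np.pi/2),3)
        print(sh.tolist(),tu.tolist(),'BIG' if max(abs(sh).max(),abs(tu).max())>1 else '')
        p=p+R@sh*.1; R=R@Ro.from_rotvec(tu*np.pi/2).as_matrix()
E
python3 - <<'E'
from h import *
pol=lambda r,t,z,a:(r*np.cos(np.radians(t)),r*np.sin(np.radians(t)),z,a)
plan([pol(.62,57,.29,12),pol(.6,44,.29,-1),pol(.58,31,.29,-14),pol(.56,18,.28,-27),pol(.54,4.5,.26,-45),pol(.52,-9,.24,-62),(.459,-.217,.20,-78.3),(.459,-.217,.118,-78.3),(.459,-.217,.077,-78.3)])
E
```

```text
[-0.847, -0.354, 0.013] [-0.001, 0.001, 0.587] 
[-1.205, 0.704, -0.001] [-0.0, -0.0, 0.145] BIG
[-1.169, 0.676, -0.001] [-0.0, -0.0, 0.144] BIG
[-1.134, 0.648, 0.1] [-0.0, -0.0, 0.145] BIG
[-1.138, 0.645, 0.199] [-0.0, -0.0, 0.2] BIG
[-1.05, 0.701, 0.199] [-0.0, 0.0, 0.189] BIG
[-1.118, 0.942, 0.4] [-0.0, 0.0, 0.181] BIG
[0.0, 0.0, 0.82] [-0.0, 0.0, -0.0] 
[0.0, 0.001, 0.41] [-0.0, 0.0, -0.0]
```

Run:
```python
from h import *
pol=lambda r,t,z,a:(r*np.cos(np.radians(t)),r*np.sin(np.radians(t)),z,a)
plan([pol(.62,57,.29,3),pol(.6,45,.29,-10),pol(.58,33,.29,-23),pol(.56,21,.28,-36),pol(.55,8.5,.26,-50),pol(.53,-4,.24,-64),pol(.515,-16.,.22,-78.3),(.459,-.217,.16,-78.3),(.459,-.217,.077,-78.3)])
```

```text
[-0.847, -0.354, 0.013] [-0.001, 0.001, 0.687] 
[-1.002, 0.814, -0.001] [-0.0, -0.0, 0.145] BIG
[-0.959, 0.801, -0.0] [-0.0, -0.0, 0.144] 
[-0.919, 0.785, 0.099] [-0.0, -0.0, 0.145] 
[-0.841, 0.873, 0.2] [-0.0, -0.0, 0.155] 
[-0.877, 0.808, 0.199] [-0.0, -0.0, 0.156] 
[-0.763, 0.796, 0.2] [-0.0, 0.0, 0.159] 
[-0.504, 0.662, 0.6] [-0.0, 0.0, -0.0] 
[-0.0, 0.001, 0.83] [-0.0, 0.0, -0.0]
```

>>> play_rows:
  increments:
    - [[-0.42, -0.18, 0.01, 0, 0, 0.1, 1], [-0.847, -0.354, 0.013, 0, 0, 0.2, 1], [-0.847, -0.354, 0.013, 0, 0, 0.3, 1], [-0.847, -0.354, 0.013, 0, 0, 0.4, 0.4], [-0.847, -0.354, 0.013, 0, 0, 0.5, 0.4], [-0.847, -0.354, 0.013, 0, 0, 0.6, 0.4], [-0.847, -0.354, 0.013, 0, 0, 0.687, 0.4], [-0.847, -0.354, 0.013, 0, 0, 0.687, 0.4]]
  squeeze: 15

```text
time: 0.9
position: [0.3377, 0.5202, 0.2904]
tool_rot: [2.164, 2.277, -0.001]
ft_force: [-0.4, 1.0, -0.6]
grip_width: 0.716
grip_force: 0.0
```

>>> play_rows:
  increments:
    - [[-0.33, 0.27, 0, 0, 0, 0.05, 0.4], [-0.66, 0.54, 0, 0, 0, 0.1, 0.4], [-1, 0.814, 0, 0, 0, 0.145, 0.4], [-1, 0.814, 0, 0, 0, 0.145, 0.4]]

```text
time: 1.3
position: [0.4305, 0.4179, 0.2911]
tool_rot: [2.413, 2.003, 0.001]
ft_force: [-0.4, -0.6, 0.6]
grip_width: 0.7
grip_force: 0.0
```

>>> play_rows:
  increments:
    - [[-0.32, 0.27, 0, 0, 0, 0.05, 0.4], [-0.64, 0.54, 0, 0, 0, 0.1, 0.4], [-0.96, 0.8, 0, 0, 0, 0.145, 0.4], [-0.96, 0.8, 0, 0, 0, 0.145, 0.4]]

```text
time: 1.7
position: [0.4904, 0.3091, 0.2912]
tool_rot: [2.626, 1.718, 0.0]
ft_force: [-0.6, -0.6, -0.3]
grip_width: 0.702
grip_force: 0.0
```

>>> play_rows:
  increments:
    - [[-0.31, 0.26, 0.03, 0, 0, 0.05, 0.4], [-0.62, 0.52, 0.06, 0, 0, 0.1, 0.4], [-0.92, 0.785, 0.1, 0, 0, 0.145, 0.4], [-0.92, 0.785, 0.1, 0, 0, 0.145, 0.4]]

```text
time: 2.1
position: [0.5245, 0.194, 0.2807]
tool_rot: [2.804, 1.41, -0.002]
ft_force: [-0.1, -0.7, 0.1]
grip_width: 0.699
grip_force: 0.0
```

>>> play_rows:
  increments:
    - [[-0.28, 0.29, 0.06, 0, 0, 0.05, 0.4], [-0.56, 0.58, 0.12, 0, 0, 0.1, 0.4], [-0.84, 0.873, 0.2, 0, 0, 0.155, 0.4], [-0.84, 0.873, 0.2, 0, 0, 0.155, 0.4]]

```text
time: 2.5
position: [0.5439, 0.075, 0.2602]
tool_rot: [2.954, 1.06, -0.003]
ft_force: [0.0, 0.5, 0.1]
grip_width: 0.701
grip_force: 0.0
```

>>> play_rows:
  increments:
    - [[-0.29, 0.27, 0.06, 0, 0, 0.05, 0.4], [-0.58, 0.54, 0.12, 0, 0, 0.1, 0.4], [-0.877, 0.808, 0.2, 0, 0, 0.156, 0.4], [-0.877, 0.808, 0.2, 0, 0, 0.156, 0.4]]

```text
time: 2.9
position: [0.5267, -0.0423, 0.2403]
tool_rot: [3.062, 0.692, -0.004]
ft_force: [-0.0, 0.6, -0.6]
grip_width: 0.696
grip_force: 0.0
```

>>> play_rows:
  increments:
    - [[-0.25, 0.27, 0.06, 0, 0, 0.05, 0.4], [-0.5, 0.54, 0.12, 0, 0, 0.1, 0.4], [-0.763, 0.796, 0.2, 0, 0, 0.159, 0.4], [-0.763, 0.796, 0.2, 0, 0, 0.159, 0.4], [-0.763, 0.796, 0.2, 0, 0, 0.159, 0.4]]

```text
time: 3.4
position: [0.4945, -0.1409, 0.2209]
tool_rot: [-3.124, -0.32, -0.0]
ft_force: [0.8, 0.4, 0.4]
grip_width: 0.699
grip_force: 0.0
```

>>> play_rows:
  increments:
    - [[-0.25, 0.33, 0.2, 0, 0, 0, 0.4], [-0.5, 0.66, 0.4, 0, 0, 0, 0.4], [-0.5, 0.66, 0.6, 0, 0, 0, 0.4], [-0.5, 0.66, 0.6, 0, 0, 0, 0.4]]

```text
time: 3.8
position: [0.4577, -0.2144, 0.1589]
tool_rot: [-3.123, -0.32, 0.006]
ft_force: [-0.6, 0.9, -0.6]
grip_width: 0.699
grip_force: 0.0
```

Run:
```python
from h import *
t=snap('top','t1.png'); s=snap('side','s1.png')
a=cv2.resize(s[300:420,270:430],None,fx=4,fy=4,interpolation=cv2.INTER_CUBIC)
cv2.imwrite('pics/m1.png',a)
print(now()[0],az(now()[1]));plan([(.459,-.217,.077,-78.3)])
```

```text
[ 0.45989769 -0.21415728  0.16121522] -78.16946341010764
[-0.015, 0.026, 0.842] [-0.0, 0.0, 0.001]
```

View pics/m1.png

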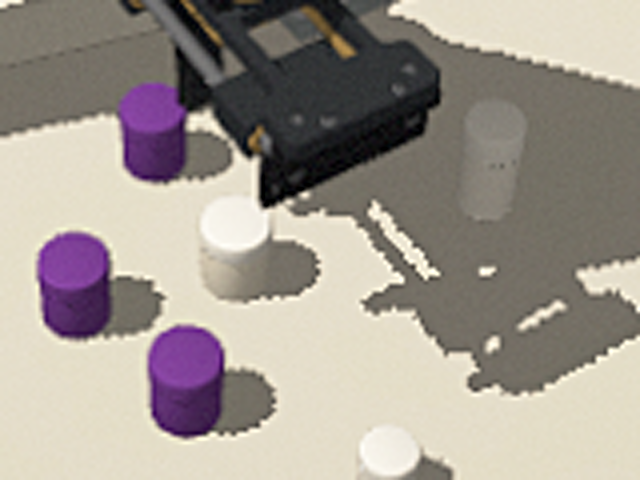

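The gripper is over the pot at crop (235,250), and the purple pots are clear of the fingers. Next I descend, grip and lift.

>>> play_rows:
  increments:
    - [[0, 0, 0.4, 0, 0, 0, 0.4], [0, 0.01, 0.7, 0, 0, 0, 0.4], [0, 0.01, 0.83, 0, 0, 0, 0.4], [0, 0.01, 0.83, 0, 0, 0, 0.4], [0, 0.01, 0.83, 0, 0, 0, -1], [0, 0.01, 0.83, 0, 0, 0, -1], [0, 0.01, 0.83, 0, 0, 0, -1], [0, 0.01, 0.83, 0, 0, 0, -1]]
  squeeze: 12

```text
time: 4.7
position: [0.4594, -0.2173, 0.0789]
tool_rot: [3.125, 0.317, 0.003]
ft_force: [-0.2, 0.7, 0.1]
grip_width: 0.418
grip_force: 0.0
```

>>> play_rows:
  increments:
    - [[0, 0, 0, 0, 0, 0, -1], [0, 0, 0, 0, 0, 0, -1], [0, 0, 0, 0, 0, 0, -1]]

```text
time: 5.0
position: [0.4594, -0.2173, 0.0786]
tool_rot: [3.126, 0.317, 0.002]
ft_force: [-0.5, 0.4, 5.4]
grip_width: 0.382
grip_force: 11.8
```

Run:
```python
from h import *
plan([(.459,-.217,.165,-78.3),(.5,-.15,.165,-78.3),(.5767,-.0287,.165,-78.3),(.5767,-.0287,.112,-78.3)],start=(np.array([.459,-.217,.077]),Rdown(-78.3)))
```

```text
[0.0, 0.0, -0.88] [0.0, 0.0, 0.0] 
[0.537, -0.573, 0.0] [0.0, 0.0, 0.0] 
[0.997, -1.032, 0.0] [0.0, 0.0, 0.0] BIG
[0.0, -0.0, 0.53] [0.0, 0.0, 0.0]
```

>>> play_rows:
  increments:
    - [[0, 0, -0.3, 0, 0, 0, -1], [0, 0, -0.6, 0, 0, 0, -1], [0, 0, -0.88, 0, 0, 0, -1], [0, 0, -0.88, 0, 0, 0, -1]]

```text
time: 5.4
position: [0.4608, -0.2181, 0.1692]
tool_rot: [3.124, 0.317, 0.01]
ft_force: [0.5, 0.2, -0.1]
grip_width: 0.381
grip_force: 11.9
```

>>> play_rows:
  increments:
    - [[0.2, -0.2, 0, 0, 0, 0, -1], [0.4, -0.4, 0, 0, 0, 0, -1], [0.65, -0.7, 0, 0, 0, 0, -1], [0.65, -0.7, 0, 0, 0, 0, -1]]

```text
time: 5.8
position: [0.5104, -0.1295, 0.1646]
tool_rot: [-3.122, -0.33, 0.001]
ft_force: [0.1, -0.6, -1.4]
grip_width: 0.382
grip_force: 11.9
```

>>> play_rows:
  increments:
    - [[0.2, -0.2, 0, 0, 0, 0, -1], [0.5, -0.5, 0, 0, 0, 0, -1], [0.75, -0.75, 0, 0, 0, 0, -1], [0.884, -0.905, 0, 0, 0, 0, -1], [0.884, -0.905, 0.3, 0, 0, 0, -1], [0.884, -0.905, 0.5, 0, 0, 0, -1], [0.884, -0.905, 0.5, 0, 0, 0, -1], [0.884, -0.905, 0.5, 0, 0, 0, -1]]

```text
time: 6.6
position: [0.5763, -0.0301, 0.1157]
tool_rot: [3.125, 0.315, -0.002]
ft_force: [-0.5, 0.1, -0.7]
grip_width: 0.38
grip_force: 11.9
```

Run:
```python
from h import *
t=snap('top','t2.png'); s=snap('side','s2.png')
m=np.zeros((600,800,3),np.uint8)
a=cv2.resize(s[210:330,290:420],None,fx=5,fy=5,interpolation=cv2.INTER_CUBIC)
cv2.imwrite('pics/m2.png',a); print(now()[0],az(now()[1]))
```

```text
[ 0.57745119 -0.02989522  0.11708458] -78.47433725838621
```

View pics/m2.png

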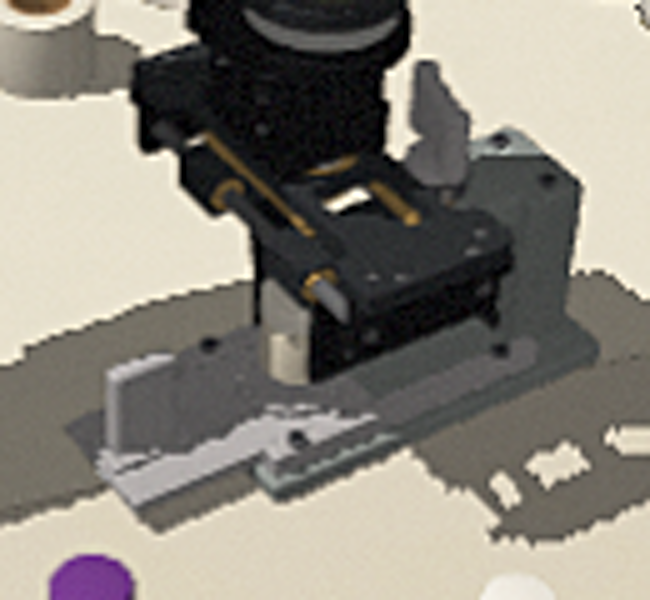

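The pot is held upright above the nest. Its left edge is at crop (264,345) and its lowest point at about (290,384). I'll compare these with the prediction.

Run:
```python
from h import *
K,d,R,t=cal('side'); rx=R[0]*[1,1,0]; rx/=np.linalg.norm(rx); f=R[2]*[1,1,0]; f/=np.linalg.norm(f)
print('camera right/forward',rx,f,'seen left edge',290+264/5,'bottom',210+384/5)
for n in((.5767,-.0287),):
  P=np.array([*n,.038]); print(proj('side',[P-rx*.017+[0,0,.01],P-f*.017,P-rx*.017+[.002,.0004,.01]]))
```

```text
camera right/forward [ 0.94530516 -0.3261873   0.        ] [ 0.32847367  0.94451313 -0.        ] seen left edge 342.8 bottom 286.8
[[341.69757833 277.9441613 ]
 [349.32590227 286.24172119]
 [342.4512445  277.64652093]]
```

Run:
```python
from h import *
s=cv2.imread('pics/s2.png').astype(int).sum(2)//3
for r in range(264,290): print(r,s[r,336:356])
s=cv2.imread('pics/s0.png').astype(int).sum(2)//3
print('before')
for r in range(276,298): print(r,s[r,334:364])
```

```text
264 [224 226 227 242 181   0   6  33  33  34  35  38  33  41  34  29  55  55
  61  77]
265 [225 224 230 241 178   0   9  51  55  39  33  34  33  37  26  42 137 139
  75  70]
266 [170  89  93 103  74   8  52 114 113  68  29  33  42  33  19 112 107  87
 103  83]
267 [ 99 102 107 112  79   9  94 130 125 110  66  35  34  39  45  68  86 101
 110 106]
268 [108 109 114 117  80   2  94 127 120 127 107  64  30  24  58  75  79  91
 105 112]
269 [110 110 111 119  80   4  98 127 121 119 125 108  65  30  36  64  67  73
  90 107]
270 [112 111 112 118  76  25  98 124 123 121 121 131 111  60  20  21  44  21
  58  92]
271 [109 110 113 117  77  27  97 123 122 122 121 120 131 111  67  43  31   3
   4  59]
272 [111 110 111 117  81  22  93 121 124 126 130 124 122 128 134 104  37  10
   0   6]
273 [111 110 112 120  76   2  84 119 121 121 127 129 131 134 145 117  52  10
  18  13]
274 [113 108 113 115  77  14  80 115 121 122 124 124 125 129 135 109  46  12
   4   2]
275 [114  96  94  96  77  69  95 108 114 119 121 124 125 128 133  99  22  18
  13  17]
276 [ 93  90  86  87  89  90  99 109 114 131 133 131 125
[... 3199 characters left out ...]
116 101  83  72
  91  94 155 184 174 172 156 165 176 177 175 179]
293 [168 166 169 172 167 171 170 170 172 170 163 124 113 132 117 126 122 120
 170 183 176 177 163 167 176 174 175 176 168 164]
294 [ 69  64 124 169 170 171 169 168 172 172 176 179 184 182 189 188 186 175
 171 176 180 183 174 175 173 173 171 163 138  95]
295 [ 75  70  79 145 171 169 171 170 168 173 171 175 179 175 171 169 168 160
 169 175 172 168 174 166 167 161 127  84  73  81]
296 [ 73  85 149 174 171 167 170 169 172 174 172 174 179 145  75  55  99 157
 178 175 173 169 163 149 105  77  75  78  86  84]
297 [ 93 148 175 171 175 169 174 173 172 171 167 165 181 134  43  29  51 137
 175 177 166 138  99  74  79  80  85  79  81  74]
```

Run:
```python
from h import *
K,d,R,t=cal('side')
def edge(P,r,z,sgn):
    c=np.array([*P[:2],P[2]+z]); o=(-R.T@t); v=(c-o)*[1,1,0]; D=np.linalg.norm(v); v/=D
    n=np.array([-v[1],v[0],0]); a=np.arcsin(r/D)
    return proj('side',[c-v*r*np.sin(a)+sgn*n*r*np.cos(a)])[0]
for name,P in(('held',(.5767,-.0287,.039)),('table',(.459,-.217,0))):
    for r,z in((.018,.040),(.018,.033),(.017,.028),(.017,.015),(.017,.003)): print(name,z,edge(P,r,z,1).round(1),edge(P,r,z,-1).round(1))
s=cv2.imread('pics/s0.png').astype(int).sum(2)//3
for r in range(350,376,2): print(r,s[r,315:345])
```

```text
held 0.04 [341.7 267.2] [357.8 268.1]
held 0.033 [341.6 269.6] [357.6 270.5]
held 0.028 [342.  271.3] [357.1 272.2]
held 0.015 [341.8 275.6] [356.8 276.5]
held 0.003 [341.6 279.6] [356.5 280.5]
table 0.04 [319.6 354.9] [338.2 355.5]
table 0.033 [319.6 357.2] [338.1 357.8]
table 0.028 [320.1 358.8] [337.5 359.4]
table 0.015 [320.1 363. ] [337.3 363.6]
table 0.003 [320.  366.9] [337.1 367.4]
350 [198 200 201 196 197 198 198 203 210 221 225 224 221 222 221 222 220 219
 212 209 184 186 200 199 197 199 198 198 198 200]
352 [196 198 198 199 196 195 216 231 227 225 225 224 223 220 223 220 220 220
 218 218 224 212 198 200 197 197 198 200 199 199]
354 [198 199 197 199 187 219 233 229 227 226 226 224 224 222 222 223 224 222
 219 219 218 223 182 185 198 197 200 200 197 197]
356 [200 199 198 200 184 224 236 230 229 227 228 227 227 224 224 222 224 220
 221 221 219 228 174 176 201 198 196 198 199 196]
358 [199 199 196 200 188 204 236 236 231 229 230 228 226 226 226 224 224 222
 221 221 228 214 132 172 206 202 200 202 197 200]
360 [199 198 197 197 193 182 192 217 237 237 231 231 231 229 230 227 228
[... 243 characters left out ...]
145 132 123 115
 117 112 113 104  94  96  94  97  92  97  98  97]
366 [197 197 198 199 192 175 168 168 171 167 160 155 140 127 125 125 119 112
 111 109 103 106  98  99  91 101  97  98  97  96]
368 [198 197 200 198 191 169 162 166 163 159 152 146 144 141 132 116 112 113
 109 107 104  99  94  95  97  99  96  97  96  95]
370 [197 197 198 197 200 190 167 155 156 155 151 147 141 131 122 117 112 108
 111 106 103  98  98  93  98  98  97  97  97  95]
372 [196 198 195 197 198 201 187 161 146 148 145 139 134 128 120 116 111 108
 108 107  98  94  98  91  94  93  92  93  91  86]
374 [197 198 196 199 197 196 197 204 194 150 123 127 121 116 109 105 100  95
  90  83 186 149  81 186 222 135 187 214 216 211]
```

The lid edge (341.7) and bottom (286.5) match the prediction. The body's left strip at columns 342–343 is just in shade. Lowering.

>>> play_rows:
  increments:
    - [[0, 0, 0.08, 0, 0, 0, -1], [0, 0, 0.14, 0, 0, 0, -1], [0, 0, 0.17, 0, 0, 0, -1], [0, 0, 0.18, 0, 0, 0, -1], [0, 0, 0.18, 0, 0, 0, -1]]

```text
time: 7.2
position: [0.5774, -0.0287, 0.0989]
tool_rot: [-3.124, -0.317, -0.001]
ft_force: [-1.4, 0.4, 6.1]
grip_width: 0.385
grip_force: 11.9
```

>>> play_rows:
  increments:
    - [[0, 0, 0, 0, 0, 0, 0], [0, 0, 0, 0, 0, 0, 0.3], [0, 0, 0, 0, 0, 0, 0.3], [0, 0, -0.2, 0, 0, 0, 0.3], [0, 0, -0.45, 0, 0, 0, 0.3], [0, 0, -0.7, 0, 0, 0, 0.3], [0, 0, -0.7, 0, 0, 0, 0.3]]

```text
time: 7.9
position: [0.579, -0.0296, 0.1713]
tool_rot: [3.126, 0.316, 0.01]
ft_force: [0.5, -0.2, 0.5]
grip_width: 0.648
grip_force: 0.0
```

>>> play_rows:
  increments:
    - [[-0.4, 0, 0, 0, 0, 0, 0], [-0.8, 0, 0, 0, 0, 0, 0], [-0.8, 0, 0, 0, 0, 0, 0], [-0.8, 0, 0, 0, 0, 0, 0]]

```text
time: 8.3
position: [0.4978, -0.0451, 0.1675]
tool_rot: [-3.124, -0.316, -0.0]
ft_force: [0.8, -0.1, -0.4]
grip_width: 0.506
grip_force: 0.0
```

Run:
```python
from h import *
t=snap('top','t3.png'); s=snap('side','s3.png')
m=np.zeros((500,800,3),np.uint8)
m[:,:400]=cv2.resize(s[215:315,295:375],(400,500),interpolation=cv2.INTER_CUBIC)
m[:,400:]=cv2.resize(t[170:270,295:375],(400,500),interpolation=cv2.INTER_CUBIC)
cv2.imwrite('pics/m3.png',m); print(now()[0],az(now()[1]))
```

```text
[ 0.49939835 -0.04484948  0.16805591] -78.39179348657309
```

View pics/m3.png

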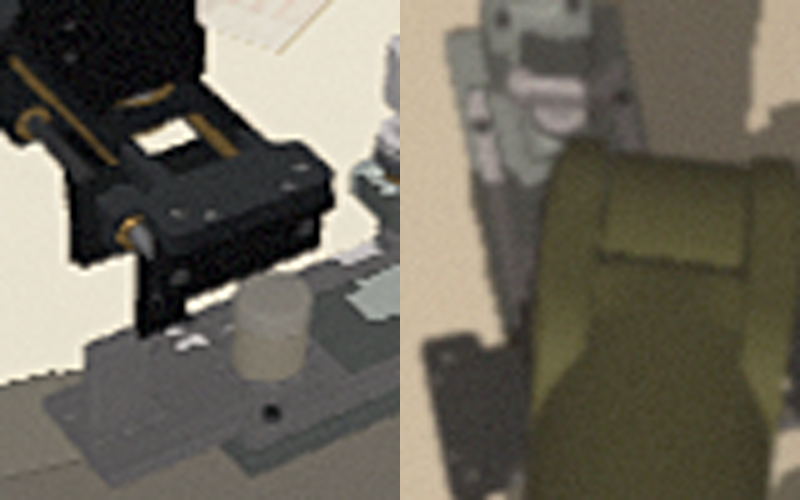

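The pot stands upright in the nest at crop (270,325). Next I grip the fin.

>>> play_rows:
  increments:
    - [[0, 0, 0.3, 0, 0, 0, 0], [0, 0, 0.55, 0, 0, 0, 0], [0, 0, 0.66, 0, 0, 0, 0], [0, 0, 0.66, 0, 0, 0, 0], [0, 0, 0.66, 0, 0, 0, -1], [0, 0, 0.66, 0, 0, 0, -1], [0, 0, 0.66, 0, 0, 0, -1], [0, 0, 0.66, 0, 0, 0, -1]]
  squeeze: 8

```text
time: 9.2
position: [0.4991, -0.0452, 0.1027]
tool_rot: [-3.125, -0.317, -0.002]
ft_force: [0.1, 0.7, 0.0]
grip_width: 0.219
grip_force: 0.0
```

>>> play_rows:
  increments:
    - [[0, 0, 0, 0, 0, 0, -1], [0, 0, 0, 0, 0, 0, -1], [0, 0, 0, 0, 0, 0, -1], [0, 0, 0, 0, 0, 0, -1]]

```text
time: 9.6
position: [0.4984, -0.0417, 0.1026]
tool_rot: [-3.12, -0.32, 0.001]
ft_force: [-2.6, 8.1, 5.6]
grip_width: 0.112
grip_force: 8.0
```

>>> play_rows:
  increments:
    - [[0.02, -0.035, 0, 0, 0, 0, -1], [0.07, -0.035, 0, 0, 0, 0, -1], [0.14, -0.035, 0, 0, 0, 0, -1], [0.21, -0.035, 0, 0, 0, 0, -1], [0.28, -0.035, 0, 0, 0, 0, -1], [0.35, -0.035, 0, 0, 0, 0, -1], [0.41, -0.035, 0, 0, 0, 0, -1], [0.44, -0.035, 0, 0, 0, 0, -1]]

```text
time: 10.4
position: [0.5416, -0.0322, 0.1025]
tool_rot: [-3.125, -0.318, -0.001]
ft_force: [-3.1, 2.3, 6.9]
grip_width: 0.116
grip_force: 8.0
```

>>> play_rows:
  increments:
    - [[0.05, 0, 0, 0, 0, 0, -1], [0.1, 0, 0, 0, 0, 0, -1], [0.15, 0, 0, 0, 0, 0, -1], [0.2, 0, 0, 0, 0, 0, -1], [0.24, 0, 0, 0, 0, 0, -1], [0.27, 0, 0, 0, 0, 0, -1], [0.28, 0, 0, 0, 0, 0, -1]]

```text
time: 11.1
position: [0.5689, -0.0265, 0.1026]
tool_rot: [-3.124, -0.318, -0.001]
ft_force: [-2.4, 2.1, 6.4]
grip_width: 0.113
grip_force: 8.0
```

>>> play_rows:
  increments:
    - [[0.01, 0, 0, 0, 0, 0, -1], [0.02, 0, 0, 0, 0, 0, -1], [0.03, 0, 0, 0, 0, 0, -1], [0.035, 0, 0, 0, 0, 0, -1], [0.035, 0, 0, 0, 0, 0, -1]]

```text
time: 11.6
position: [0.5707, -0.0262, 0.1025]
tool_rot: [-3.124, -0.317, 0.005]
ft_force: [-6.5, 0.8, 9.4]
grip_width: 0.118
grip_force: 8.0
```

>>> play_rows:
  increments:
    - [[0.01, 0, 0, 0, 0, 0, -1], [0.02, 0, 0, 0, 0, 0, -1], [0.03, 0, 0, 0, 0, 0, -1], [0.03, 0, 0, 0, 0, 0, -1]]

```text
time: 12.0
position: [0.5722, -0.0259, 0.1016]
tool_rot: [-3.124, -0.317, 0.01]
ft_force: [-7.9, 1.1, 7.4]
grip_width: 0.114
grip_force: 8.0
```

>>> play_rows:
  increments:
    - [[0, 0, 0, 0, 0, 0, -1], [0.01, 0, 0, 0, 0, 0, -1], [0.02, 0, 0, 0, 0, 0, -1], [0.02, 0, 0, 0, 0, 0, -1]]
  squeeze: 15

```text
time: 12.4
position: [0.5725, -0.0259, 0.1016]
tool_rot: [-3.123, -0.317, 0.017]
ft_force: [-14.1, 1.3, 13.3]
grip_width: 0.116
grip_force: 15.0
```

>>> play_rows:
  increments:
    - [[-0.05, 0, 0, 0, 0, 0, -1], [-0.05, 0, 0, 0, 0, 0, -0.4], [-0.05, 0, 0, 0, 0, 0, 0.1], [-0.05, 0, 0, 0, 0, 0, 0.1], [-0.1, 0, -0.3, 0, 0, 0, 0.1], [-0.1, 0, -0.7, 0, 0, 0, 0.1], [-0.1, 0, -1, 0, 0, 0, 0.1], [-0.1, 0, -1, 0, 0, 0, 0.1]]

```text
time: 13.2
position: [0.5699, -0.0283, 0.2067]
tool_rot: [-3.126, -0.316, -0.014]
ft_force: [0.3, -0.5, -0.4]
grip_width: 0.54
grip_force: 0.0
```

Run:
```python
from h import *
t=snap('top','t4.png'); s=snap('side','s4.png')
cv2.imwrite('pics/m4.png',cv2.resize(s[215:315,305:425],None,fx=6,fy=6,interpolation=cv2.INTER_CUBIC)[:600,:800]); print(now()[0])
```

```text
[ 0.56734169 -0.02771373  0.20246775]
```

View pics/m4.png

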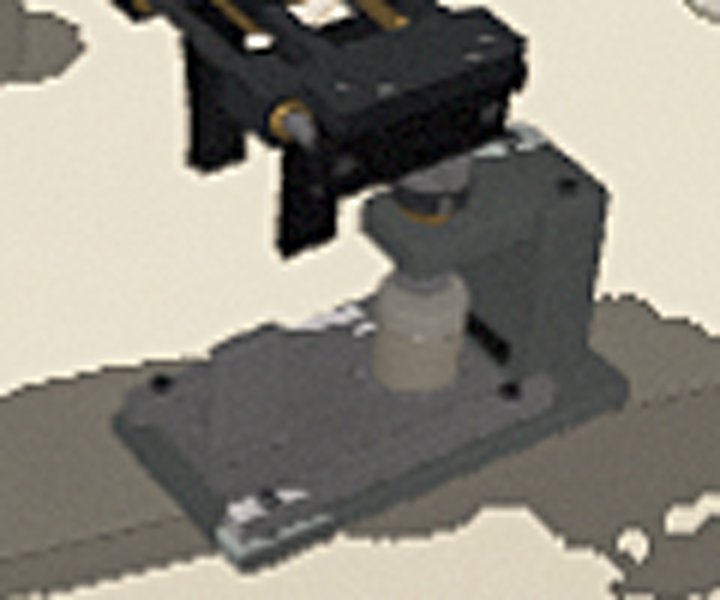

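The pot stands under the foot and the sled looks home, with its front about flush. My release began by drawing back a little while still gripping, so I'll nudge the fin forward with closed fingers to be safe.

>>> play_rows:
  increments:
    - [[-0.2, 0, 0, 0, 0, 0, -1], [-0.37, 0, 0, 0, 0, 0, -1], [-0.37, 0, 0, 0, 0, 0, -1], [-0.37, 0, 0, 0, 0, 0, -1], [-0.37, 0, 0.4, 0, 0, 0, -1], [-0.37, 0, 0.8, 0, 0, 0, -1], [-0.37, 0, 0.95, 0, 0, 0, -1], [-0.37, 0, 0.95, 0, 0, 0, -1]]

```text
time: 14.1
position: [0.5294, -0.035, 0.1046]
tool_rot: [3.124, 0.317, -0.008]
ft_force: [-0.4, -0.3, 0.1]
grip_width: 0.016
grip_force: 0.0
```

>>> play_rows:
  increments:
    - [[0.05, 0, 0, 0, 0, 0, -1], [0.09, 0, 0, 0, 0, 0, -1], [0.12, 0, 0, 0, 0, 0, -1], [0.14, 0, 0, 0, 0, 0, -1], [0.14, 0, 0, 0, 0, 0, -1]]

```text
time: 14.6
position: [0.5426, -0.0331, 0.108]
tool_rot: [-3.125, -0.316, 0.008]
ft_force: [-9.5, -1.6, 8.7]
grip_width: 0.007
grip_force: 5.1
```

>>> play_rows:
  increments:
    - [[0.02, 0, 0, 0, 0, 0, -1], [0.02, 0, 0, 0, 0, 0, -1], [-0.1, 0, 0, 0, 0, 0, -1], [-0.1, 0, -0.4, 0, 0, 0, -1], [-0.1, 0, -0.8, 0, 0, 0, -1], [-0.1, 0, -1, 0, 0, 0, -0.2], [-0.1, 0, -1, 0, 0, 0, -0.2]]

```text
time: 15.3
position: [0.5374, -0.0343, 0.2116]
tool_rot: [-3.124, -0.317, -0.016]
ft_force: [0.2, -0.2, -0.5]
grip_width: 0.11
grip_force: 0.0
```

Run:
```python
from h import *
p,R,s=now(); print(p,az(R),s['joint_positions'])
t=snap('top','t5.png'); s=snap('side','s5.png')
m=np.zeros((600,800,3),np.uint8)
m[:480,:480]=cv2.resize(s[210:290,350:430],(480,480),interpolation=cv2.INTER_CUBIC)
m[:320,480:]=cv2.resize(t[165:205,305:345],(320,320),interpolation=cv2.INTER_CUBIC)
cv2.imwrite('pics/m5.png',m)
```

```text
[ 0.53735835 -0.03433672  0.21159058] -78.41796056431043 [-0.60741967  0.15063331  0.68137845  1.8609475  -0.1065849   1.15579428
 -1.25806916]
```

View pics/m5.png

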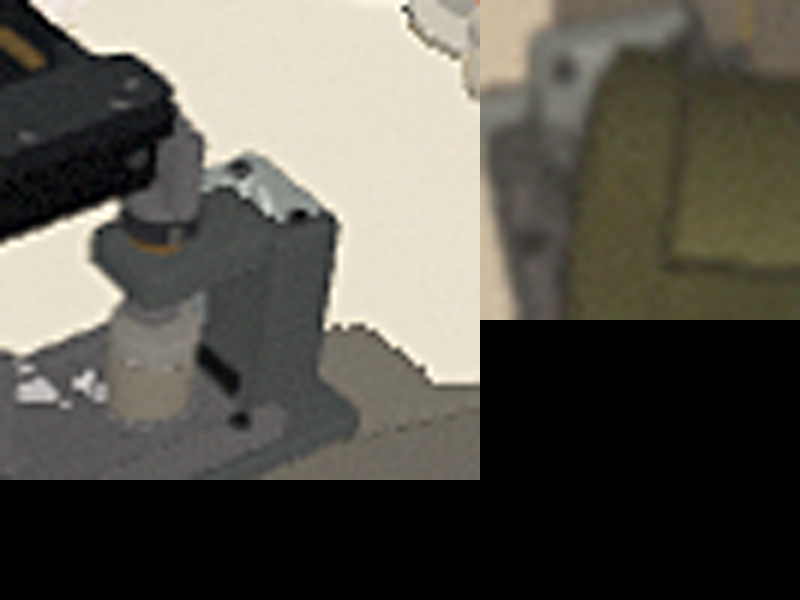

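The pot stands under the foot. Next I lift, move over the wing and turn the tool.

Run:
```python
from h import *
p,R,s=now(); print(s['joint_torque'][6],s['torque'])
plan([(.56,-.03,.28,-50),(.6485,-.0118,.27,-6.7),(.6485,-.0118,.197,-6.7)])
t=cv2.imread('pics/t0.png').astype(int).sum(2)//3
for r in range(180,200): print(r,t[r,310:345])
```

```text
-0.011115573579445481 [-0.02770719  0.20461178  0.07049503]
[0.255, 0.01, -0.722] [0.0, -0.002, -0.316] 
[0.795, 0.43, 0.099] [-0.0, 0.0, -0.481] 
[-0.0, 0.0, 0.73] [-0.0, 0.0, 0.0] 
180 [123 104  87  96 105 104 109 115 106  80  71  72  77  74  72  75  71  76
  70  78  76  74  67  65  68  80  97 118 117 120 139 163 168 169 169]
181 [121 107  86  85  92  88  98 112 105  82  77  75  75  75  75  71  76  73
  73  78  77  71  67  64  70  76  91 107 110 114 131 157 169 168 168]
182 [126 114  89  87  87  84  95 107 106  86  76  74  73  72  74  75  76  75
  79  72  75  69  72  67  73  77  93 116 128 126 124 140 163 171 171]
183 [125 114  93  85  86  85  96 106 103 101  92  75  75  72  69  73  73  72
  76  71  76  72  69  67  71  83 101 126 147 138 121 131 161 170 168]
184 [125 121  99  83  83  87  96 121 131 133 117  96  85  80  80  78  78  81
  78  76  81  74  74  80  91 101 112 129 145 135 114 132 163 167 169]
185 [123 123 109  87  86  90 109 138 144 143 139 130 117 116 118 113 114 111
 111 110 101  88  97 108 124 130 126 131 142 130 110 130 158 170 168]
186 [120 121 109  91  85  90 111 14
[... 1322 characters left out ...]
23 116 110 111 113 102 110 127 141 146 147
 139 128 106 101 123 128 121 112 112 118 128 151 152 140 124 124 144]
196 [108  99 112 121 114 124 128 123 120 111 115 120 115 101 103 109 112 111
 110 101  98 119 139 130 118 107 110 119 131 153 154 146 133 118 131]
197 [134 137 142 130 108 119 124 125 123 113 112 118 128 130 114 101  94  90
  91  99 115 136 139 128 121 112 109 120 127 139 151 147 134 109 132]
198 [138 149 154 133 111 121 122 123 121 117 106 115 126 139 144 135 119 112
 112 116 122 129 128 122 119 109 112 117 120 130 149 150 133 106 130]
199 [133 153 153 136 112 116 123 122 125 117 106 114 123 132 134 133 125 122
 119 115 110 112 107 105 104 109 114 120 119 127 150 149 140 122 118]
```

>>> play_rows:
  increments:
    - [[0, 0, -0.4, 0, 0, 0, -0.2], [0.1, 0, -0.72, 0, 0, -0.08, -0.2], [0.25, 0.01, -0.72, 0, 0, -0.16, -0.2], [0.25, 0.01, -0.72, 0, 0, -0.24, -0.2], [0.25, 0.01, -0.72, 0, 0, -0.316, -0.2], [0.25, 0.01, -0.72, 0, 0, -0.316, -0.2]]

```text
time: 16.0
position: [0.5587, -0.0301, 0.2774]
tool_rot: [-2.951, -1.075, 0.004]
ft_force: [-0.0, 0.1, -0.4]
grip_width: 0.4
grip_force: 0.0
```

>>> play_rows:
  increments:
    - [[0.2, 0.11, 0, 0, 0, -0.08, -0.1], [0.4, 0.22, 0, 0, 0, -0.16, -0.1], [0.6, 0.33, 0.1, 0, 0, -0.24, -0.1], [0.795, 0.43, 0.1, 0, 0, -0.32, -0.1], [0.795, 0.43, 0.1, 0, 0, -0.4, -0.1], [0.795, 0.43, 0.1, 0, 0, -0.48, -0.1], [0.795, 0.43, 0.1, 0, 0, -0.48, -0.1], [0.795, 0.43, 0.1, 0, 0, -0.48, -0.1]]

```text
time: 16.8
position: [0.6475, -0.0122, 0.2682]
tool_rot: [-2.353, -2.08, 0.001]
ft_force: [0.0, 0.7, 0.6]
grip_width: 0.446
grip_force: 0.0
```

Run:
```python
from h import *
t=snap('top','t6.png'); s=snap('side','s6.png')
P=[]; Q=[]; T=[]
for i in range(4):
    p,R,st=now(); P.append([*p,az(R)]); Q.append(st['joint_torque'][6]); T.append(st['torque'][2]); snap('top','x.png')
print(np.mean(P,0),Q,T)
plan([(.6485,-.0118,.197,-6.5)])
m=np.zeros((480,800,3),np.uint8)
m[:,:480]=cv2.resize(s[200:280,350:430],(480,480),interpolation=cv2.INTER_CUBIC)
m[:320,480:]=cv2.resize(t[165:205,305:345],(320,320),interpolation=cv2.INTER_CUBIC)
cv2.imwrite('pics/m6.png',m)
```

```text
[ 0.64764911 -0.01200746  0.26886921 -6.90492923] [np.float64(-0.02756887406576425), np.float64(-0.02625826222356409), np.float64(-0.021776867215521634), np.float64(-0.017133125220425427)] [np.float64(0.019127339647802704), np.float64(0.023865222041963514), np.float64(-0.0089253442385698), np.float64(0.013752254086554876)]
[0.002, 0.007, 0.72] [0.0, -0.0, -0.004]
```

View pics/m6.png

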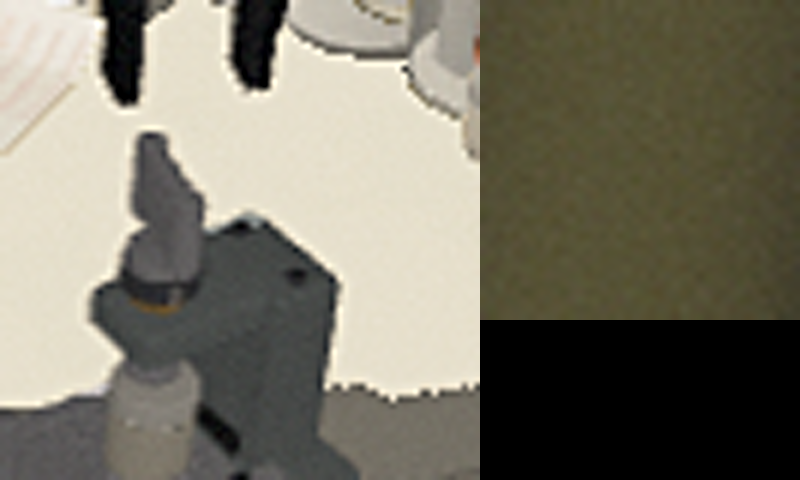

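The fingers straddle the wing (tips at crop x≈120 and 255, wing at ≈168, to be offset by perspective on descent). Descending and closing softly.

>>> play_rows:
  increments:
    - [[0, 0.005, 0.3, 0, 0, 0, -0.1], [0, 0.005, 0.55, 0, 0, 0, -0.1], [0, 0.005, 0.72, 0, 0, 0, -0.1], [0, 0.005, 0.72, 0, 0, 0, -0.1], [0, 0.005, 0.72, 0, 0, 0, -0.6], [0, 0.005, 0.72, 0, 0, 0, -1], [0, 0.005, 0.72, 0, 0, 0, -1], [0, 0.005, 0.72, 0, 0, 0, -1]]
  squeeze: 5

```text
time: 17.9
position: [0.6474, -0.0119, 0.1979]
tool_rot: [-2.347, -2.085, 0.002]
ft_force: [-8.9, 0.4, 5.4]
grip_width: 0.172
grip_force: 4.4
```

>>> play_rows:
  increments:
    - [[0, 0, 0, 0, 0, 0, -1], [0, 0, 0, 0, 0, 0, -1], [0, 0, 0, 0, 0, 0, -1]]

```text
time: 18.2
position: [0.6471, -0.0119, 0.1978]
tool_rot: [-2.347, -2.084, 0.002]
ft_force: [-5.0, 0.5, 5.5]
grip_width: 0.165
grip_force: 5.0
```

```bash
cat >> h.py <<'E'
def read(n=4):
    A=[]
    for i in range(n):
        p,R,st=now(); A.append([*p*1000,az(R),*st['ft_force'],*st['torque'],st['joint_torque'][6]]); ctrl.get_image('side')
    print(st['time'],'p,az',np.mean(A,0)[:4].round(2),'F',np.mean(A,0)[4:7].round(1),'M',np.mean(A,0)[7:10].round(3),'sdMz',np.std(A,0)[9].round(3),'tq7',np.array(A)[:,10].round(3),'q7',st['joint_positions'][6].round(2))
E
python3 -c "
from h import *
read(3)"
```

```text
18.3 p,az [647.07 -11.93 197.86  -6.78] F [-5.6  0.1  5.4] M [ 0.043  1.409 -0.004] sdMz 0.011 tq7 [-0.011 -0.011 -0.011] q7 0.02
```

>>> play_rows:
  increments:
    - [[0, -0.015, 0, 0, 0, 0, -1], [0, -0.022, 0, 0, 0, 0, -1], [0, -0.022, 0, 0, 0, 0, -1], [0, -0.022, 0, 0, 0, 0, -1]]

```text
time: 18.75
position: [0.6464, -0.0118, 0.1978]
tool_rot: [2.349, 2.086, 0.002]
ft_force: [-1.6, -0.2, 5.8]
grip_width: 0.171
grip_force: 5.0
```

```bash
python3 -c "
from h import *
read(3); print(ctrl.get_state()['grip_width']*87)"
```

```text
18.85 p,az [646.43 -11.82 197.78  -6.78] F [-2.3  0.2  5.8] M [-0.017  0.666  0.006] sdMz 0.014 tq7 [-0.006 -0.006 -0.006] q7 0.01
14.37048232074309
```

Run:
```python
from h import *
S=lambda x,y:(300+(x-355)/3.8,215+y/3.8)
for z in(.155,.158,.161):
    a=onz('side',S(638,29),z);b=onz('side',S(672,72),z); c=onz('top',(317.3,185.8),z); e=onz('top',(336.6,187.7),z)
    for u,v in((a,b),(c,e)): w=u-v; print(z,u[:2],v[:2],np.linalg.norm(w),np.degrees(np.arctan2(w[1],w[0])))
s=cv2.imread('pics/s6.png').astype(int).sum(2)//3
for r in range(219,247): print(r,s[r,368:388])
```

```text
0.155 [0.65142626 0.01630765] [ 0.65190862 -0.02964984] 0.045960029426995855 90.60135260402743
0.155 [0.65043843 0.01140389] [ 0.64565607 -0.03434643] 0.04599960290176574 84.03245158022702
0.158 [0.6493988  0.01240716] [ 0.64987877 -0.03332116] 0.04573083620277766 90.60135260402735
0.158 [0.64965128 0.01137513] [ 0.64487987 -0.03427049] 0.04589431985371892 84.03245158022722
0.161 [0.64737135 0.00850666] [ 0.64784891 -0.03699247] 0.045501642978559576 90.60135260402741
0.161 [0.64886414 0.01134636] [ 0.64410367 -0.03419455] 0.0457890368056721 84.03245158022715
219 [218 221 225 222 223 222 221 219 219 220 218 217 218 217 216 220 217 218
 218 217]
220 [218 218 217 221 220 221 223 224 223 219 219 219 220 217 218 218 220 220
 218 216]
221 [218 220 220 221 225 228 229 233 232 227 222 221 219 218 214 218 218 220
 217 220]
222 [218 218 219 224 208 125  61  62  96 161 215 223 218 220 220 218 218 216
 221 218]
223 [218 221 219 228 171  81  83  80  78  96 200 226 221 219 218 218 220 218
 218 220]
224 [219 218 222 233 156  68  91  92  81  97 204 229 221 218 220 220 218 217
 219 219]
225 [219 219 
[... 1200 characters left out ...]
 42]
239 [219 222 231 157  67  78  87  82  80  79  83  89  92  98  93  77  62  58
  62  70]
240 [221 227 212 135  80  81  85  82  79  76  84  89  94  97  94  81  65  68
  70  72]
241 [223 228 172  87  86  86  86  89  86  78  80  89  96  94  96  78  70  75
  72  70]
242 [225 206 122  67  88  89  88  88  90  81  84  91  94  94  94  78  69  75
  73  71]
243 [227 208 121  63  90  91  92  88  92  85  83  94  93  97  95  70  64  70
  74  73]
244 [232 182  84  65  86  93  95  94  92  85  87  91  96  94  95  69  65  71
  75  71]
245 [235 167  45  44  78  88  92 100  98  95  96  89  98  95  79  55  61  70
  73  73]
246 [184 105  52  36  44  66  87  94  96  96  94  77  89  77  51  57  72  72
  70  72]
```

>>> play_rows:
  increments:
    - [[0, 0, 0, 0, 0, 0, -1], [0, 0, 0, 0, 0, 0, -1], [0, 0, 0, 0, 0, 0, -1]]
  squeeze: 9

```text
time: 19.2
position: [0.6464, -0.0119, 0.1978]
tool_rot: [2.349, 2.086, 0.001]
ft_force: [-2.2, 0.6, 7.1]
grip_width: 0.16
grip_force: 9.0
```

```bash
python3 -c "
from h import *
read(3); print(ctrl.get_state()['grip_width']*87)"
```

```text
19.3 p,az [646.44 -11.85 197.83  -6.78] F [-2.4  0.3  6.2] M [-0.024  0.686  0.031] sdMz 0.009 tq7 [-0.006 -0.006 -0.006] q7 0.01
13.805858445347726
```

>>> play_rows:
  increments:
    - [[0, 0, 0, 0, 0, 0, -0.5], [0, 0, 0, 0, 0, 0, -0.4], [0, 0, -0.08, 0, 0, 0, -0.4], [0, 0, -0.08, 0, 0, 0, -0.4], [0, 0, -0.08, 0, 0, 0, -1], [0, 0, -0.08, 0, 0, 0, -1], [0, 0, -0.08, 0, 0, 0, -1], [0, 0, -0.08, 0, 0, 0, -1]]
  squeeze: 5

```text
time: 20.15
position: [0.6462, -0.0118, 0.2048]
tool_rot: [2.348, 2.086, 0.0]
ft_force: [0.9, 0.3, -0.5]
grip_width: 0.122
grip_force: 4.9
```

```bash
python3 -c "
from h import *
read(4); print(ctrl.get_state()['grip_width']*87)"
```

```text
20.3 p,az [646.22 -11.83 204.82  -6.77] F [ 1.3 -0.1 -0.7] M [-0.118 -0.187  0.079] sdMz 0.012 tq7 [-0.077 -0.074 -0.073 -0.073] q7 0.01
10.644577606761427
```

>>> play_rows:
  increments:
    - [[0, 0, 0, 0, 0, 0, -1], [0, 0, 0.002, 0, 0, 0.04, -1], [0, 0, 0.005, 0, 0, 0.1, -1], [0, 0, 0.0075, 0, 0, 0.16, -1], [0, 0, 0.01, 0, 0, 0.22, -1], [0, 0, 0.013, 0, 0, 0.28, -1], [0, 0, 0.016, 0, 0, 0.34, -1], [0, 0, 0.019, 0, 0, 0.4, -1]]
  squeeze: 18

```text
time: 21.15
position: [0.6454, -0.0115, 0.2028]
tool_rot: [-2.88, -1.253, 0.002]
ft_force: [-0.6, 0.2, -0.5]
grip_width: 0.117
grip_force: 18.0
```

```bash
python3 -c "
from h import *
read(4); print(ctrl.get_state()['grip_width']*87)"
```

```text
21.3 p,az [645.45 -11.45 202.82 -42.9 ] F [-1.3  0.1 -0.1] M [0.027 0.367 0.009] sdMz 0.063 tq7 [ 0.825 -0.11  -0.586 -0.106] q7 -0.58
9.677932913828426
```

>>> play_rows:
  increments:
    - [[0, 0, 0.002, 0, 0, 0.04, -1], [0, 0, 0.004, 0, 0, 0.08, -1], [0, 0, 0.006, 0, 0, 0.12, -1], [0, 0, 0.008, 0, 0, 0.16, -1], [0, 0, 0.0095, 0, 0, 0.2, -1], [0, 0, 0.0095, 0, 0, 0.2, -1]]

```text
time: 21.95
position: [0.6453, -0.0111, 0.2019]
tool_rot: [-3.038, -0.795, 0.003]
ft_force: [-4.2, 2.7, 0.9]
grip_width: 0.108
grip_force: 18.0
```

```bash
python3 -c "
from h import *
read(4)"
```

```text
22.1 p,az [645.34 -11.13 201.9  -60.64] F [-4.5  2.1  1. ] M [ 0.428  1.032 -0.07 ] sdMz 0.031 tq7 [-0.352 -0.049  0.048  0.06 ] q7 -0.87
```

>>> play_rows:
  increments:
    - [[0, 0, 0.002, 0, 0, 0.04, -1], [0, 0, 0.004, 0, 0, 0.08, -1], [0, 0, 0.0055, 0, 0, 0.12, -1], [0, 0, 0.0055, 0, 0, 0.12, -1]]

```text
time: 22.55
position: [0.6453, -0.0109, 0.2013]
tool_rot: [-3.099, -0.504, 0.003]
ft_force: [-6.0, 2.8, 1.9]
grip_width: 0.11
grip_force: 18.0
```

```bash
python3 -c "
from h import *
read(4)"
```

```text
22.7 p,az [645.29 -10.9  201.36 -71.48] F [-5.2  3.2  1. ] M [ 0.589  1.267 -0.072] sdMz 0.027 tq7 [-0.318 -0.023  0.049  0.06 ] q7 -1.04
```

>>> play_rows:
  increments:
    - [[-0.011, -0.013, 0.001, 0, 0, 0.02, -1], [-0.011, -0.013, 0.002, 0, 0, 0.04, -1], [-0.011, -0.013, 0.003, 0, 0, 0.06, -1], [-0.011, -0.013, 0.004, 0, 0, 0.08, -1], [-0.011, -0.013, 0.005, 0, 0, 0.1, -1], [-0.011, -0.013, 0.0055, 0, 0, 0.112, -1], [-0.011, -0.013, 0.0057, 0, 0, 0.12, -1], [-0.011, -0.013, 0.006, 0, 0, 0.125, -1]]

```text
time: 23.55
position: [0.6447, -0.0105, 0.2009]
tool_rot: [-3.135, -0.196, -0.0]
ft_force: [-1.0, 3.5, -1.8]
grip_width: 0.116
grip_force: 18.0
```

```bash
python3 -c "
from h import *
read(5)"
```

```text
23.75 p,az [644.71 -10.53 200.89 -82.83] F [-0.8  3.7 -2. ] M [0.77  0.314 0.121] sdMz 0.025 tq7 [-0.105 -0.154 -0.185 -0.146 -0.132] q7 -1.23
```

>>> play_rows:
  increments:
    - [[0, -0.012, 0.005, 0, 0, 0.02, -1], [0, -0.012, 0.008, 0, 0, 0.04, -1], [0, -0.012, 0.009, 0, 0, 0.06, -1], [0, -0.012, 0.01, 0, 0, 0.08, -1], [0, -0.012, 0.01, 0, 0, 0.095, -1], [0, -0.012, 0.0105, 0, 0, 0.105, -1], [0, -0.012, 0.011, 0, 0, 0.11, -1], [0, -0.012, 0.011, 0, 0, 0.112, -1]]

```text
time: 24.6
position: [0.6447, -0.01, 0.2003]
tool_rot: [3.14, -0.081, 0.001]
ft_force: [-1.2, 2.0, 3.4]
grip_width: 0.116
grip_force: 18.0
```

```bash
python3 -c "
from h import *
read(6)"
```

```text
24.85 p,az [644.7  -10.01 200.28 -92.92] F [-1.1  1.8  3.6] M [0.33  0.498 0.117] sdMz 0.016 tq7 [-0.144 -0.147 -0.154 -0.137 -0.131 -0.129] q7 -1.39
```

```bash
cat >> h.py <<'E'
def chk(n=4):
    A=[]
    for i in range(n):
        ctrl.get_image('side'); p,R,st=now(); a=az(R); a=a if a<50 else a-360
        A.append([p[2]*1e3,a,*st['ft_force'],st['torque'][2],st['joint_torque'][6]])
    m=np.mean(A,0); th=np.radians(-6.77-m[1]); e=m[0]-(204.82-3*th)
    print('t',st['time'],'z',m[0].round(2),'az',m[1].round(1),'rad',th.round(3),'resid mm',e.round(2),'slip?',(e/3).round(3),'F',m[2:5].round(1),'Mz',m[5].round(3),'tq7',np.array(A)[:,6].round(3),'q7',st['joint_positions'][6].round(2))
E
echo
```

>>> play_rows:
  increments:
    - [[0, -0.006, -0.002, 0, 0, 0.02, -1], [0, -0.006, -0.001, 0, 0, 0.04, -1], [0, -0.006, 0, 0, 0, 0.06, -1], [0, -0.006, 0.001, 0, 0, 0.08, -1], [0, -0.006, 0.002, 0, 0, 0.095, -1], [0, -0.006, 0.0025, 0, 0, 0.105, -1], [0, -0.006, 0.0025, 0, 0, 0.11, -1], [0, -0.006, 0.0025, 0, 0, 0.112, -1]]

```text
time: 25.7
position: [0.6447, -0.0095, 0.1998]
tool_rot: [3.121, -0.356, 0.001]
ft_force: [-1.1, -1.3, 4.4]
grip_width: 0.111
grip_force: 18.0
```

```bash
python3 -c "
from h import *
chk()"
```

```text
t 25.9 z 199.79 az -103.0 rad 1.68 resid mm 0.01 slip? 0.003 F [-0.4 -0.9  4.5] Mz 0.124 tq7 [-0.148 -0.154 -0.137 -0.13 ] q7 -1.55
```

>>> play_rows:
  increments:
    - [[0, 0, 0.001, 0, 0, 0.02, -1], [0, 0, 0.002, 0, 0, 0.04, -1], [0, 0, 0.003, 0, 0, 0.06, -1], [0, 0, 0.004, 0, 0, 0.08, -1], [0, 0, 0.005, 0, 0, 0.095, -1], [0, 0, 0.005, 0, 0, 0.105, -1], [0, 0, 0.005, 0, 0, 0.11, -1], [0, 0, 0.005, 0, 0, 0.112, -1]]

```text
time: 26.7
position: [0.6448, -0.0092, 0.1995]
tool_rot: [-3.077, 0.63, -0.001]
ft_force: [-0.6, -0.5, 7.2]
grip_width: 0.115
grip_force: 18.0
```

```bash
python3 -c "
from h import *
chk()"
```

```text
t 26.9 z 199.53 az -113.1 rad 1.856 resid mm 0.28 slip? 0.094 F [-0.5 -0.6  6.5] Mz 0.122 tq7 [-0.148 -0.151 -0.136 -0.132] q7 -1.72
```

>>> play_rows:
  increments:
    - [[0, 0, -0.003, 0, 0, 0.015, -1], [0, 0, -0.003, 0, 0, 0.03, -1], [0, 0, -0.003, 0, 0, 0.042, -1], [0, 0, -0.003, 0, 0, 0.05, -1], [0, 0, -0.003, 0, 0, 0.055, -1], [0, 0, -0.003, 0, 0, 0.056, -1]]

```text
time: 27.5
position: [0.6447, -0.0091, 0.1995]
tool_rot: [-3.047, 0.765, -0.001]
ft_force: [-0.4, -0.5, 4.7]
grip_width: 0.112
grip_force: 18.0
```

```bash
python3 -c "
from h import *
chk(6)"
```

```text
t 27.8 z 199.55 az -118.2 rad 1.944 resid mm 0.57 slip? 0.189 F [-0.  -1.1  5.1] Mz 0.15 tq7 [-0.149 -0.146 -0.137 -0.135 -0.135 -0.135] q7 -1.8
```

The wing turned 5° more without sinking, even though it was lightly loaded. The clutch has therefore slipped about 0.19 rad, so I stop turning, release and retreat.

>>> play_rows:
  increments:
    - [[0, 0, -0.005, 0, 0, 0, -1], [0, 0, -0.005, 0, 0, 0, -0.6], [0, 0, -0.005, 0, 0, 0, -0.3], [0, 0, -0.005, 0, 0, 0, -0.2], [0, 0, -0.3, 0, 0, 0, -0.2], [0, 0, -0.7, 0, 0, 0, -0.2], [0, 0, -1, 0, 0, 0, -0.2], [0, 0, -1, 0, 0, 0, -0.2]]

```text
time: 28.6
position: [0.6462, -0.0098, 0.304]
tool_rot: [-3.045, 0.763, -0.011]
ft_force: [0.0, 0.1, 0.5]
grip_width: 0.398
grip_force: 0.0
```

>>> play_rows:
  increments:
    - [[-0.3, -0.3, 0, 0, 0, 0, -0.2], [-0.6, -0.6, 0, 0, 0, 0, -0.2], [-1, -1, 0, 0, 0, 0, -0.2], [-1, -1, 0, 0, 0, 0, -0.2]]

```text
time: 29.0
position: [0.601, 0.1354, 0.2977]
tool_rot: [-3.049, 0.745, 0.007]
ft_force: [-0.5, 0.6, -0.2]
grip_width: 0.403
grip_force: 0.0
```

Run:
```python
from h import *
t=snap('top','t7.png'); s=snap('side','s7.png'); print(now()[0])
m=np.zeros((600,800,3),np.uint8)
m[:480,:480]=cv2.resize(s[210:290,350:430],(480,480),interpolation=cv2.INTER_CUBIC)
m[:320,480:]=cv2.resize(t[165:205,305:345],(320,320),interpolation=cv2.INTER_CUBIC)
m[330:570,480:800]=cv2.resize(s,(320,240))
cv2.imwrite('pics/m7.png',m)
```

```text
[0.60231962 0.12953879 0.29825294]
```

View pics/m7.png

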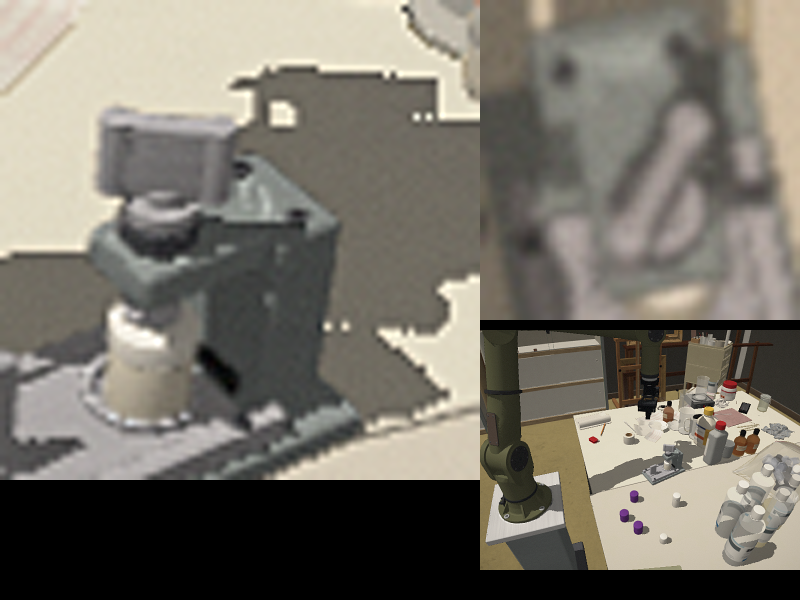

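The pot stands upright in the nest at crop (150,360) with the foot on its lid. The wing is at its final angle and the arm is clear, so I hand in.

```bash
python3 -c "
from h import *
print(ctrl.close_job())"
```

```text
the job is handed in; nothing more can be done
None
```

The job is handed in: the pot is upright in the nest and clamped under the screw, the sled is home, and I stopped the thumbscrew at an estimated slip of about 0.19 rad (11°), inferred from the wing no longer sinking as it turned rather than from the clutch marks.

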